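# Set out glaze-dipped bottles for the kiln

## Robot

A 6-joint arm with a two-finger parallel gripper is mounted at the origin on the work surface. World frame = base frame: x ahead of the robot, y to its left, z up, the work surface at z = 0. Lengths are in m, angles in rad, forces in N, time in s.
With the tool pointing down it reaches from about 0.275 to 0.725 m from the base axis. Payload 5.6 kg.
Tool frame: the origin (TCP) lies at the centre of the arm's flange, where the gripper is bolted on; the fingertips stand 173 mm ahead of it and the grasp point (between the pads) lies 155 mm ahead of it (bot.pinch_z is the distance from the TCP to the grasp point, in m); z points along the fingers, y is the line along which they close (so a half turn about z gives the same grasp; the last joint's range is limited). The gripper opens to 85 mm and grips with 20 to 120 N. Pads are 22 mm wide; open, the fingers measure 114 mm over their backs; the gripper's body (76 mm by 85 mm) begins 54 mm behind the grasp point. The pads swing forward as they close: fully open they stand 13 mm farther back than shut.
Start: joints at [1.466, 0.255, 0.108, 0, -1.424, -0.285], TCP at [0.209, 0.509, 0.405] pointing down, gripper open.
Joint ranges: [-2.95, 2.95], [-1.21, 1.97], [-1.09, 1.5], [-2.87, 1.71], [-2.94, -0.07], [-3.05, 3.05]. Speed limits (rad/s): [2.57, 2.57, 3.14, 3.14, 3.14, 3.14].

## Interface

Orientations are given as a rotation vector (axis times angle).
In Python, from rig import status, eyes, bot gives the robot as it stands.
- The arm moves only by the tool send_rows, never from a script. Its argument "series" is text: rows parted by semicolons, each of 7 numbers parted by spaces: the opening, from 0 (shut) to 1 (fully open), then the shift along the tool's x, y, z in cm, then the turn, a rotation vector about the tool's x, y, z in degrees. A call has 1 to 5 rows; each row is the pose to reach, as a shift and turn from the pose commanded when the call began, along the tool's axes at that moment; what a row does not reach only later rows make up. A row lasts 1/10 s, in which the tool goes at most 50 mm and 8.59 degrees, less where a joint would pass 70% of its speed; a pose out of reach is approached as far as the arm can. A call with a gripper value outside its range is refused whole. The fingers move at their own pace and stop on an object; the grip force is fixed at half the most. Time passes only in rows, so rows that repeat a pose let the fingers close. It gives the time, the measured TCP pose, the force, the opening and the grip force at its end, in the units of the state.
- status.get_obs(): the state, without advancing time (a new reading comes with each control period).
- eyes.grab_frame(name): name is "scene" or "top" or "wrist"; returns the picture (420x560x3 uint8, blue, green, red); there is no depth.
- eyes.get_calibration(name): a dict with "fx", "fy", "cx", "cy" (pixels), "xyz" and "attitude" of the camera in the world. Camera axes: x right, y down, z forward; pixel columns grow to the right and rows downward; lengths in m; the calibration is good to about 2 mm. A picture is of the moment at which its call begins: read the wrist's pose just before it. get_calibration takes no time and is no camera call; for the wrist camera it gives the pose at the moment of the call.
- bot.close_job(): hands the job in; it is judged then, once.
Trained networks look in the newest picture that a camera, given by its name, has taken for a name from the list of things; names that differ only in an ending like _2 or _b are one class to them, and where a whole thing is asked for, a point or a joint stands for the part that bears it (a point fixed in the world has none). Each returns a list of dicts, best first, with "confidence" (0 to 1); they miss things now and then, are a little off and sometimes report something else, mostly with a low value. They report only what shows in the picture. A call takes as long as a camera call. They do not tell look-alikes from the thing itself.
- eyes.spot_in(camera, thing): "location" ([row, column] as shares, 0 to 1, of the picture: columns of its width, rows of its height, amid what is visible of it).
- eyes.tip_of(camera, thing): "location" ([row, column] as shares, 0 to 1, of the picture: columns of its width, rows of its height: a listed point, or the origin of a listed thing).
The state is a dict: "time_s": time; "q": joint angles; "qd": joint speeds; "tau": joint torques, N m; "eef_pos": TCP position; "tcp_rot": TCP orientation; "contact_force": force on the tool from outside, world axes, zero at the start; "wrist_torque": the same for the moment, N m; "gripper_width": finger opening in m; "grip_force": force on a finger pad.
Only numpy, scipy, OpenCV 4.12 (cv2) and the standard library are available. Lean on these libraries where they do the work, as an engineer would, in place of code of your own. Each camera call takes 0.05 s, during which the arm holds its last target. There are 200 camera calls.

## Task

Stand each glaze-dipped bottle upright in the middle of the place marked with its own colour: the blue, green and yellow ones on their setter discs, and the white one on the white ring of the ware board, in the gap between the two grey bottles, which must stay standing where they are. Set the bottles down gently, without dropping any, and let go of them all.

Things in the scene. Friction and masses are not known exactly. Their poses are not given: they have to be found in the camera images.
- blue_bottle: Loose bottle whose shoulder and neck are dipped in blue glaze, standing on the table, 140 mm tall, upright: foot 44 mm diameter, dark grey clay body swelling to 64 mm diameter (55 to 75 mm up), shoulder sloping in from 75 to 93 mm, straight round neck 28 mm diameter from 93 to 140 mm (grip here), closed top. 0.19 to 0.34 kg. Origin: centre of the underside, z up.
- green_bottle: Loose bottle whose shoulder and neck are dipped in green glaze, standing on the table, 140 mm tall, upright: foot 44 mm diameter, dark grey clay body swelling to 64 mm diameter (55 to 75 mm up), shoulder sloping in from 75 to 93 mm, straight round neck 28 mm diameter from 93 to 140 mm (grip here), closed top. 0.19 to 0.34 kg. Origin: centre of the underside, z up.
- yellow_bottle: Loose bottle whose shoulder and neck are dipped in yellow glaze, standing on the table, 140 mm tall, upright: foot 44 mm diameter, dark grey clay body swelling to 64 mm diameter (55 to 75 mm up), shoulder sloping in from 75 to 93 mm, straight round neck 28 mm diameter from 93 to 140 mm (grip here), closed top. 0.19 to 0.34 kg. Origin: centre of the underside, z up.
- white_bottle: Loose bottle whose shoulder and neck are dipped in white glaze, standing on the table, 140 mm tall, upright: foot 44 mm diameter, dark grey clay body swelling to 64 mm diameter (55 to 75 mm up), shoulder sloping in from 75 to 93 mm, straight round neck 28 mm diameter from 93 to 140 mm (grip here), closed top. 0.19 to 0.34 kg. Origin: centre of the underside, z up.
- blue_setter: Fixed round kiln setter on the table, a disc 100 mm diameter and 10 mm thick, blue with a bone-coloured centre spot 48 mm across. Origin: centre of the underside, z up; the bottle stands on its top, 10 mm above the origin.
- green_setter: Fixed round kiln setter on the table, a disc 100 mm diameter and 10 mm thick, green with a bone-coloured centre spot 48 mm across. Origin: centre of the underside, z up; the bottle stands on its top, 10 mm above the origin.
- yellow_setter: Fixed round kiln setter on the table, a disc 100 mm diameter and 10 mm thick, yellow with a bone-coloured centre spot 48 mm across. Origin: centre of the underside, z up; the bottle stands on its top, 10 mm above the origin.
- ware_board: Fixed dark wooden ware board on the table, 250 x 100 x 20 mm, long along its own x axis. Origin: centre of the underside, z up. Its top is 20 mm above the origin; there, right above the origin, a white painted ring (66 mm outside, 48 mm inside diameter) marks the free place between the two grey bottles.
- near_neighbour: Loose undipped grey bottle, same shape and size as the dipped ones, standing on the ware board about 77 mm from the white ring's centre towards the board's -x end, nearer the robot. Clear gap between the two grey bottles: 90 mm at their widest. Origin: centre of the underside, z up.
- far_neighbour: Loose undipped grey bottle, same shape and size as the dipped ones, standing on the ware board about 77 mm from the white ring's centre towards the board's +x end, farther from the robot. Clear gap between the two grey bottles: 90 mm at their widest. Origin: centre of the underside, z up.
Mind the look-alikes: they are no part of the job. Leave any pink or red look-alike of the green_bottle alone.

How it is judged:
At the end, for the whole second after the job is handed in: Dipped bottles upright (0.1 rad), released, at rest, feet on the support (4 mm): blue, green, yellow within 15 mm of the centre of their colour's setter, white within 10 mm of the white ring's centre; both grey bottles upright, within 8 mm of where they began (horizontal distance between blue_bottle and blue_setter below 0.015 m and z of blue_bottle in the frame of blue_setter between 0.006 and 0.014 m and angle between each of blue_bottle, green_bottle, yellow_bottle, white_bottle, near_neighbour, far_neighbour's own z axis and vertical below 0.1 rad and linear speed of each of blue_bottle, green_bottle, yellow_bottle, white_bottle, near_neighbour, far_neighbour below 0.02 m/s and horizontal distance between green_bottle and green_setter below 0.015 m and z of green_bottle in the frame of green_setter between 0.006 and 0.014 m and horizontal distance between yellow_bottle and yellow_setter below 0.015 m and z of yellow_bottle in the frame of yellow_setter between 0.006 and 0.014 m and horizontal distance between white_bottle and ware_board below 0.01 m and z of white_bottle in the frame of ware_board between 0.016 and 0.024 m and distance of each of near_neighbour, far_neighbour from where it was at the start of the episode below 0.008 m); the robot touches nothing.
It fails at once if a dipped bottle is dropped or knocked flying (over 0.6 m/s while no finger holds it: a fall of about 18 mm) ((linear speed of blue_bottle above 0.6 m/s and contact force between the fingers and blue_bottle below 0.1 N) or (linear speed of green_bottle above 0.6 m/s and contact force between the fingers and green_bottle below 0.1 N) or (linear speed of yellow_bottle above 0.6 m/s and contact force between the fingers and yellow_bottle below 0.1 N) or (linear speed of white_bottle above 0.6 m/s and contact force between the fingers and white_bottle below 0.1 N)).
It fails at once if a grey bottle on the board is shifted by more than 8 mm or tipped ((distance of near_neighbour from where it was at the start of the episode above 0.008 m or angle between near_neighbour's own z axis and vertical above 0.2 rad) or (distance of far_neighbour from where it was at the start of the episode above 0.008 m or angle between far_neighbour's own z axis and vertical above 0.2 rad)).
It also fails if it takes over 102 s, if anything falls off the work surface, if the arm or the gripper's body presses on something with over 40 N, if the wrist force passes 120 N, or if a joint passes its speed limit or range.

## Working session

There is one attempt and no reset: what is moved stays moved. The work goes in short steps, Python scripts to look and compute and a tool call to move; the robot and the scene stay as the last step left them, time stands still between calls to the robot, and variables do not carry over. Pictures are saved under pics/ and viewed, at most 14 in all, crops included, and the job is handed in when it is done.

Besides the shell and the picture viewer there is one more tool, called after "Request:" as a command line: name --argument value ..., lists and objects as JSON in quotes. send_rows: Moves the arm, as the interface text tells. Its arguments: {"type":"object","properties":{"series":{"type":"string"}},"required":["series"]}

```bash
mkdir -p pics; ls; python3 - <<'E'
from rig import status, eyes, bot
import cv2, numpy as np
o=status.get_obs(); print(o['time_s'],o['eef_pos'],o['tcp_rot'],o['gripper_width'],bot.pinch_z)
for n in('top','scene'):
    im=eyes.grab_frame(n); cv2.imwrite(f'pics/{n}0.png',im); print(n,eyes.get_calibration(n))
    for t in ['blue_bottle','green_bottle','yellow_bottle','white_bottle','near_neighbour','far_neighbour','blue_setter','green_setter','yellow_setter','ware_board']:
        r=eyes.tip_of(n,t); print(t,[(round(a['location'][0]*420),round(a['location'][1]*560),round(a['confidence'],2)) for a in r])
E
```

```text
pics
0.0 [0.20885068 0.50861599 0.40376296] [ 3.08016761e+00 -6.08113883e-01 -5.34530554e-04] 0.08494151824858891 0.1547
top {'fx': 411.8811696849044, 'fy': 411.8811696849044, 'cx': 285.34293512304964, 'cy': 213.50157744838882, 'xyz': array([ 0.43331536, -0.0318012 ,  1.08508199]), 'attitude': array([-2.20882271,  2.16051128, -0.08228403])}
blue_bottle [(238, 235, 0.68)]
green_bottle [(208, 427, 0.85), (274, 383, 0.79), (242, 383, 0.78)]
yellow_bottle [(241, 281, 0.8), (161, 247, 0.58)]
white_bottle [(245, 330, 0.95)]
near_neighbour [(214, 162, 0.64)]
far_neighbour [(156, 152, 0.96)]
blue_setter [(160, 242, 0.74)]
green_setter [(161, 318, 0.97)]
yellow_setter [(166, 372, 0.86), (213, 163, 0.32)]
ware_board [(185, 155, 0.81)]
scene {'fx': 523.7571972212991, 'fy': 523.7571972212991, 'cx': 270.83272138362224, 'cy': 205.32975869337974, 'xyz': array([1.29808861, 0.23467476, 1.05035525]), 'attitude': array([-1.53331518, -2.12868755,  0.78027364])}
blue_bottle [(216, 324, 0.96)]
green_bottle [(193, 134, 0.96), (184, 184, 0.88), (160, 203, 0.86)]
yellow_bottle [(204, 288, 0.71)]
white_bottle [(190, 236, 0.64)]
near_neighbour [(252, 397, 0.61)]
far_neighbour [(307, 401, 0.75)]
blue_setter [(276, 297, 0.57), (306, 401, 0.2)]
green_setter [(253, 219, 0.98)]
yellow_setter [(240, 163, 0.68), (281, 396, 0.62), (188, 236, 0.48)]
ware_board [(280, 394, 0.55), (309, 400, 0.18)]
```

View pics/top0.png

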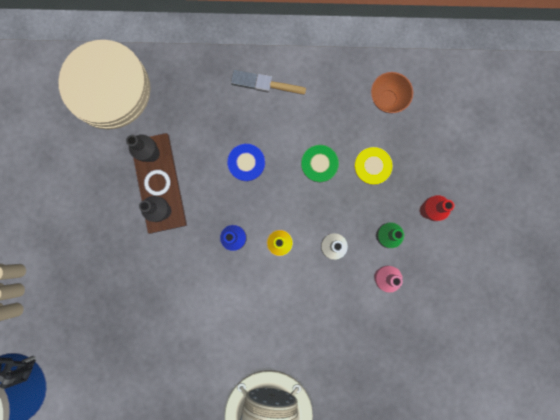

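View pics/scene0.png

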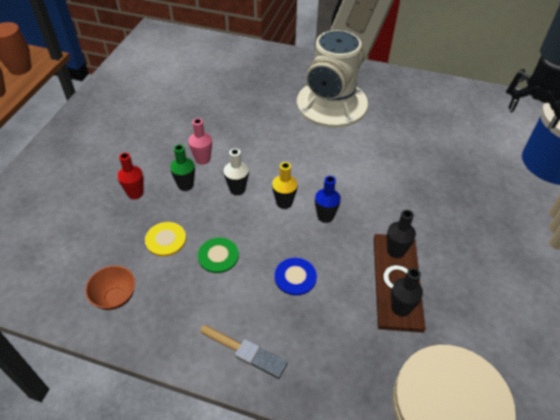

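The top view shows, as (column, row):
- Bottles: blue (233,237), yellow (280,242), white (335,246).
- Green candidates: the green-necked bottle (390,235), a red look-alike (437,208) and a pink one (389,279). Only the first fits green_bottle by its colour.
- Setters: blue (246,162), green (320,163), yellow (374,166).
- White ring at (157,183), between the grey bottles at about (143,148) and (154,208).

The scene view agrees.

```bash
cat > h.py <<'E'
import numpy as np, cv2
from scipy.spatial.transform import Rotation as R
from scipy.optimize import minimize
def proj(P,c):
    p=(np.atleast_2d(P)-c['xyz'])@R.from_rotvec(c['attitude']).as_matrix()
    return np.c_[c['fx']*p[:,0]/p[:,2]+c['cx'],c['fy']*p[:,1]/p[:,2]+c['cy']]
def unproj(u,v,z,c):
    d=R.from_rotvec(c['attitude']).as_matrix()@[(u-c['cx'])/c['fx'],(v-c['cy'])/c['fy'],1]
    return c['xyz']+d*(z-c['xyz'][2])/d[2]
def mask(im,col):
    h,s,v=[a.astype(int) for a in cv2.split(cv2.cvtColor(im,cv2.COLOR_BGR2HSV))]
    r={'blue':(h>110)&(h<130)&(s>150)&(v>60),'green':(h>50)&(h<85)&(s>140)&(v>40),'yellow':(h>20)&(h<33)&(s>150)&(v>80),
       'white':(s<45)&(v>150),'bone':(s<110)&(s>15)&(v>150)}[col]
    return r.astype(np.uint8)
def blob(m,uv,rad=25):
    "centroid, area and mask of the component nearest uv (largest within rad)"
    n,l,st,ce=cv2.connectedComponentsWithStats(m)
    k=[i for i in range(1,n) if np.hypot(*(ce[i]-uv))<rad]
    i=max(k,key=lambda i:st[i,4]); return ce[i],st[i,4],(l==i).astype(np.uint8)
t=np.linspace(0,2*np.pi,40)
def render(xy,z0,c,shape,prof=((75,32),(93,14),(140,14)),S=8):
    im=np.zeros(shape,np.uint8)
    rings=[proj(np.c_[xy[0]+r/1e3*np.cos(t),xy[1]+r/1e3*np.sin(t),np.full(40,z0+z/1e3)],c) for z,r in prof]
    for a,b in zip(rings,rings[1:]):
        cv2.fillConvexPoly(im,np.round(cv2.convexHull(np.r_[a,b].astype(np.float32))*16).astype(np.int32),255,cv2.LINE_AA,4)
    return im/255.
def fit(m,xy,z0,c,prof=((75,32),(93,14),(140,14))):
    m=cv2.morphologyEx(m,cv2.MORPH_CLOSE,np.ones((5,5)))
    f=lambda p:np.abs(render(p,z0,c,m.shape,prof)-m).sum()
    r=minimize(f,xy,method='Nelder-Mead',options=dict(initial_simplex=np.array(xy)+[[0,0],[.015,0],[0,.015]],xatol=2e-4,fatol=.1))
    return r.x,r.fun/m.sum()
E
python3 - <<'E'
from h import *; from rig import eyes
ims={n:cv2.imread(f'pics/{n}0.png') for n in('top','scene')}
B={'top':dict(blue=(233,237),yellow=(280,242),white=(335,246),green=(390,235)),'scene':dict(blue=(328,196),yellow=(285,180),white=(235,170),green=(181,163))}
S={'top':dict(blue=(246,162),yellow=(374,166),white=(157,183),green=(320,163)),'scene':dict(blue=(296,275),yellow=(166,238),white=(397,278),green=(218,254))}
for n in ims:
    c=eyes.get_calibration(n)
    for k,uv in B[n].items():
        ce,a,m=blob(mask(ims[n],k),uv); print(n,k,'bottle',a,*np.round(fit(m,unproj(*uv,.1,c)[:2],0,c),4) if 0 else fit(m,unproj(*uv,.1,c)[:2],0,c))
    for k,uv in S[n].items():
        ce,a,m=blob(mask(ims[n],'white' if k=='white' else 'bone'),uv,15)
        if k!='white':
            ce2,a2,m2=blob(mask(ims[n],k),uv,15); e=unproj(*ce2,.01,c); print('  disc',e[:2].round(4),a2)
        print(n,k,'place',a,unproj(*ce,.02 if k=='white' else .01,c)[:2].round(4))
im=ims['scene'];cv2.imwrite('pics/crop.png',cv2.resize(im[100:230,90:260],None,fx=4,fy=4))
c=eyes.get_calibration('top')
for uv in((130,140),(146,202)): print('grey top guess',unproj(*uv,.16,c)[:2])
w=eyes.get_calibration('wrist');print(w)
E
```

```text
top blue bottle 446 [0.44559256 0.09447979] 0.2874758656197709
top yellow bottle 461 [ 0.43747168 -0.02034882] 0.1950920733404924
top white bottle 492 [ 0.43064501 -0.15553837] 0.1313314659197012
top green bottle 387 [ 0.46025903 -0.29337707] 0.33815508021390367
  disc [0.6466 0.0746] 762
top blue place 259 [0.6481 0.0752]
  disc [ 0.645  -0.2615] 819
top yellow place 245 [ 0.646  -0.2624]
top white place 263 [0.5859 0.3037]
  disc [ 0.6482 -0.1199] 733
top green place 296 [ 0.649  -0.1202]
scene blue bottle 490 [0.44827221 0.09745783] 0.1937876140555232
scene yellow bottle 478 [ 0.4373971  -0.01770623] 0.16674637334608639
scene white bottle 303 [ 0.4283839  -0.15400395] 0.8053697295911829
scene green bottle 429 [ 0.46319506 -0.2892053 ] 0.24582607530483722
  disc [0.6512 0.0778] 896
scene blue place 310 [0.6465 0.0767]
  disc [ 0.6487 -0.258 ] 816
scene yellow place 225 [ 0.6443 -0.2607]
scene white place 175 [0.5778 0.2901]
  disc [ 0.6525 -0.1164] 763
scene green place 288 [ 0.6475 -0.1185]
grey top guess [0.66157772 0.3250721 ]
grey top guess [0.52048026 0.28198546]
{'fx': 358.7824958987808, 'fy': 358.7824958987808, 'cx': 283.64459008467264, 'cy': 207.3242117717956, 'xyz': array([0.28728488, 0.47633583, 0.37362627]), 'attitude': array([ 1.63199015, -2.43256802, -0.40745068])}
```

View pics/crop.png

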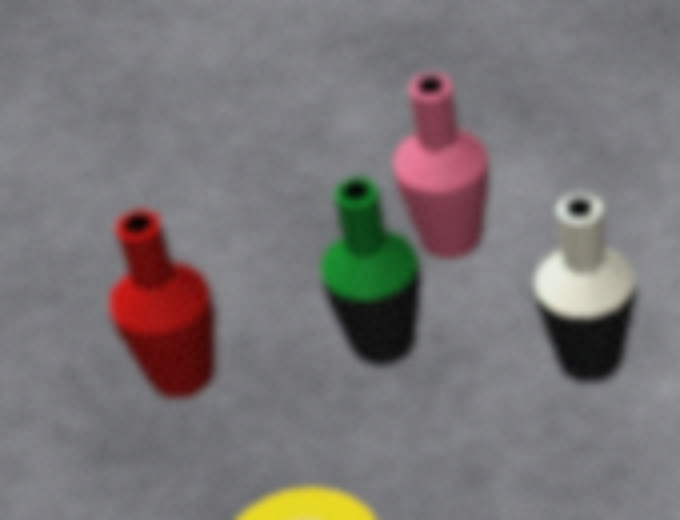

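The enlarged crop shows the green bottle with a green neck on a dark clay body (crop ~(370,270)). The red (160,300) and pink (440,160) ones are single-coloured look-alikes, so I'll leave those alone. The two cameras agree to about 3 mm. I'll align the tool with the world axes and pass by the board for a close look.

Request:
send_rows --series "1 4 1.7 0 0 0 -4.5; 1 8 3.4 0 0 0 -9; 1 12 5.1 0 0 0 -13.5; 1 16 6.8 0 0 0 -18; 1 20 8.5 0 0 0 -22.3"

```text
time_s: 1.6
eef_pos: [0.3626, 0.3527, 0.4049]
tcp_rot: [-3.141, -0.005, -0.001]
contact_force: [1.5, 0.0, 0.1]
gripper_width: 0.0852
grip_force: 0.0
```

Request:
send_rows --series "1 3 3 0 0 0 0; 1 6 6 0 0 0 0; 1 9 8.5 0 0 0 0; 1 9 8.5 0 0 0 0; 1 9 8.5 0 0 0 0"

```text
time_s: 2.1
eef_pos: [0.4521, 0.2685, 0.4045]
tcp_rot: [3.141, -0.004, -0.001]
contact_force: [0.0, 0.9, -0.5]
gripper_width: 0.0857
grip_force: 0.0
```

```bash
cat >> h.py <<'E'
def tool():
    from rig import status
    o=status.get_obs(); M=R.from_rotvec(o['tcp_rot']).as_matrix()
    print('t',round(o['time_s'],2),'tcp',o['eef_pos'].round(4),'xang',np.degrees(np.arctan2(M[1,0],M[0,0])).round(2),'tilt',M[:2,2].round(4),'w',round(o['gripper_width'],4),'F',o['contact_force'].round(1),'q',o['q'].round(2))
    return o['eef_pos'],M
E
python3 - <<'E'
from h import *; from rig import eyes
tool(); c=eyes.get_calibration('wrist'); im=eyes.grab_frame('wrist'); cv2.imwrite('pics/w1.png',im)
uv=proj([.586,.304,.02],c)[0]; print(uv)
ce,a,m=blob(mask(im,'white'),uv,40); print(ce,a,unproj(*ce,.02,c))
E
```

```text
t 2.1 tcp [0.4521 0.2685 0.4045] xang -0.16 tilt [-0.0004 -0.0001] w 0.0857 F [ 0.   0.9 -0.5] q [ 0.83  0.21  0.05 -0.   -1.41  0.73]
[242.70644019  24.86145817]
[243.36121275  34.16257188] 1913 [0.5785223  0.30370734 0.02      ]
```

View pics/w1.png

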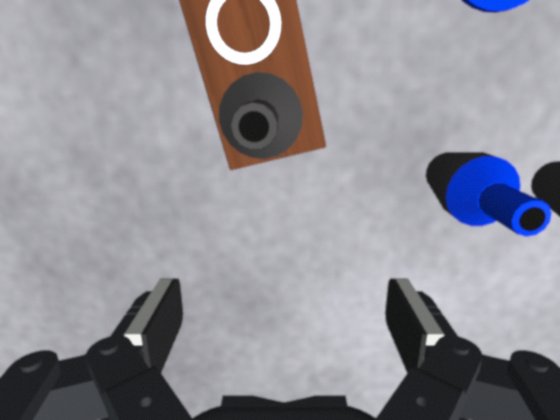

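The wrist view shows the ring at about (243,25), cut off at the top edge, the near grey bottle at (260,115), and the blue bottle at (500,200). I'll go 8 cm forward to see the whole ring and both grey bottles.

Request:
send_rows --series "1 4 -1 0 0 0 0; 1 8 -2 0 0 0 0; 1 8 -2 0 0 0 0; 1 8 -2 0 0 0 0"

```text
time_s: 2.55
eef_pos: [0.5315, 0.2902, 0.4036]
tcp_rot: [3.141, 0.001, -0.002]
contact_force: [-1.3, 1.1, -0.1]
gripper_width: 0.0855
grip_force: 0.0
```

```bash
python3 - <<'E'
from h import *; from rig import eyes
tool(); c=eyes.get_calibration('wrist'); im=eyes.grab_frame('wrist'); cv2.imwrite('pics/w2.png',im)
uv=proj([.586,.304,.02],c)[0]; print(uv)
ce,a,m=blob(mask(im,'white'),uv,40)
cn=max(cv2.findContours(m,0,1)[0],key=len); e=cv2.fitEllipse(cn); print('ring',ce,a,unproj(*ce,.02,c),'ell',e,unproj(*e[0],.02,c))
print([unproj(*p[0],.02,c)[:2].round(4) for p in cn[::40]])
E
```

```text
t 2.55 tcp [0.5315 0.2902 0.4036] xang 0.02 tilt [-0.0015 -0.001 ] w 0.0855 F [-1.3  1.1 -0.1] q [ 0.76  0.37  0.26 -0.   -1.47  0.81]
[268.41633847 116.44975315]
ring [268.91655204 113.6176066 ] 2181 [0.588627   0.30348996 0.02      ] ell ((268.8272399902344, 114.1216049194336), (69.83509826660156, 72.26832580566406), 167.07351684570312) [0.58816047 0.30358082 0.02      ]
[array([0.6206, 0.3067]), array([0.5947, 0.3365]), array([0.5578, 0.3205]), array([0.5617, 0.2812]), array([0.5993, 0.2721]), array([0.6206, 0.3049])]
```

View pics/w2.png

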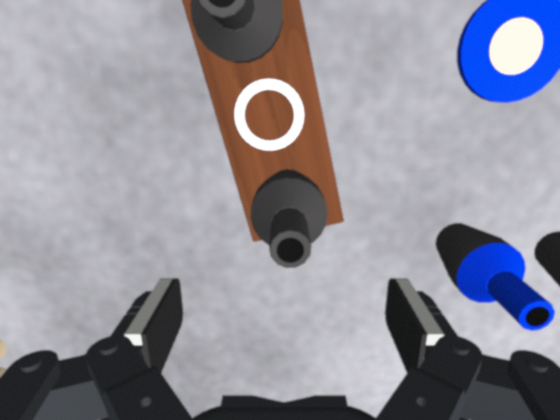

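The whole ring shows at (269,114), giving (0.588, 0.3035). The near grey neck top is at (290,249), the far one at (222,2), the blue bottle's top at (537,316) and the blue setter's spot at (516,46).

```bash
python3 - <<'E'
from h import *; from rig import eyes
c=eyes.get_calibration('wrist'); f=lambda u,v,z:unproj(u,v,z,c)[:2].round(4)
print('near',f(290,249,.16),'far',f(222,2,.16),'blue b',f(537,316,.14),'blue set',f(516,46,.01))
for a,b in(((186,10),(252,238)),((301,10),(341,215))):
    d=f(*a,.02)-f(*b,.02); print('edge ang',np.degrees(np.arctan2(d[1],d[0])))
E
```

```text
near [0.5131 0.2851] far [0.656  0.3219] blue b [0.447  0.0945] blue set [0.6488 0.074 ]
edge ang 13.420985398147218
edge ang 13.329011403112652
```

Request:
send_rows --series "1 -2 5 0 0 0 0; 1 -4 10 0 0 0 0; 1 -6 15 0 0 0 0; 1 -8 20 0 0 0 0; 1 -10 25 0 0 0 0"

```text
time_s: 3.1
eef_pos: [0.4362, 0.0556, 0.4056]
tcp_rot: [-3.141, -0.002, -0.003]
contact_force: [1.4, -0.6, 0.5]
gripper_width: 0.0855
grip_force: 0.0
```

Request:
send_rows --series "1 -3 4 0 0 0 0; 1 -6 8 0 0 0 0; 1 -9 12 0 0 0 0; 1 -12 16 0 0 0 0; 1 -12 19.5 0 0 0 0"

```text
time_s: 3.6
eef_pos: [0.3142, -0.1387, 0.4061]
tcp_rot: [-3.141, -0.003, -0.008]
contact_force: [2.7, 0.1, 1.3]
gripper_width: 0.0855
grip_force: 0.0
```

Request:
send_rows --series "1 0 0 0 0 0 0; 1 0 0 0 0 0 0"

```text
time_s: 3.8
eef_pos: [0.3174, -0.1381, 0.4051]
tcp_rot: [-3.141, 0.003, -0.003]
contact_force: [0.2, 0.1, 0.5]
gripper_width: 0.0853
grip_force: 0.0
```

```bash
python3 - <<'E'
from h import *; from rig import eyes
tool(); c=eyes.get_calibration('wrist'); im=eyes.grab_frame('wrist'); cv2.imwrite('pics/w3.png',im)
uv=proj([.43,-.155,.1],c)[0]; ce,a,m=blob(mask(im,'white'),uv,50); print(uv,ce,a,fit(m,[.43,-.155],0,c))
E
```

```text
t 3.8 tcp [ 0.3174 -0.1381  0.4051] xang -0.12 tilt [0.0019 0.0003] w 0.0853 F [0.2 0.1 0.5] q [ 0.05 -0.16 -0.34 -0.   -1.4   1.52]Traceback (most recent call last):
  File "<stdin>", line 3, in <module>
  File "h.py", line 19, in blob
    i=max(k,key=lambda i:st[i,4]); return ce[i],st[i,4],(l==i).astype(np.uint8)
ValueError: max() iterable argument is empty
```

View pics/w3.png

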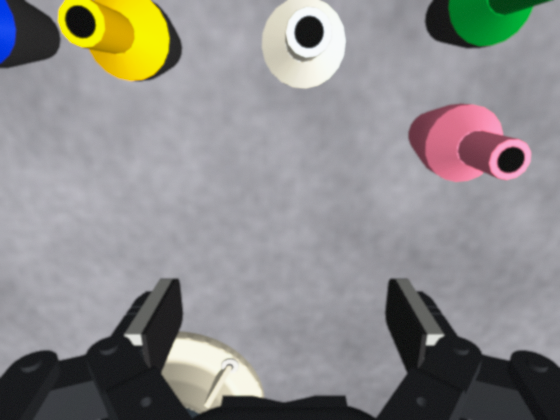

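White bottle's top is at (309,33) and yellow's at (81,21). The green bottle is at the upper right, with the pink look-alike at (480,150) well behind it.

```bash
python3 - <<'E'
from h import *; from rig import eyes
c=eyes.get_calibration('wrist'); f=lambda u,v,z:unproj(u,v,z,c)[:2].round(4)
print('white',f(309,33,.14),'yellow',f(81,21,.14),'pink',f(511,160,.14)); tool()
E
```

```text
white [ 0.4312 -0.1529] yellow [ 0.4376 -0.0193] pink [ 0.3554 -0.2879]
t 3.85 tcp [ 0.3178 -0.1376  0.405 ] xang -0.03 tilt [0.0015 0.0003] w 0.0859 F [ 0.3 -0.6  0.1] q [ 0.05 -0.16 -0.34 -0.   -1.4   1.52]
```

Request:
send_rows --series "1 4 0.5 0 0 0 0; 1 8 1 0 0 0 0; 1 11.3 1.6 0 0 0 0; 1 11.3 1.6 3 0 0 0; 1 11.3 1.6 6 0 0 0"

```text
time_s: 4.35
eef_pos: [0.4329, -0.1523, 0.344]
tcp_rot: [-3.141, -0.004, -0.002]
contact_force: [0.4, -0.2, -0.4]
gripper_width: 0.0854
grip_force: 0.0
```

Request:
send_rows --series "1 0 0 2.5 0 0 0; 1 0 0 5 0 0 0; 1 0 0 7 0 0 0; 1 0 0 7 0 0 0; 1 0 0 7 0 0 0"

```text
time_s: 4.85
eef_pos: [0.432, -0.153, 0.2753]
tcp_rot: [3.141, 0.003, 0.0]
contact_force: [0.3, -0.5, 0.5]
gripper_width: 0.0855
grip_force: 0.0
```

```bash
python3 -c "
from h import *;tool()"
```

```text
t 4.85 tcp [ 0.432  -0.153   0.2753] xang 0.11 tilt [ 0.0002 -0.0005] w 0.0855 F [ 0.3 -0.5  0.5] q [ 0.    0.16 -0.36  0.   -1.05  1.57]
```

Request:
send_rows --series "0 0 0 0 0 0 0; 0 0 0 0 0 0 0; 0 0 0 0 0 0 0; 0 0 0 0 0 0 0; 0 0 0 0 0 0 0"

```text
time_s: 5.35
eef_pos: [0.4317, -0.1541, 0.2753]
tcp_rot: [3.142, -0.001, 0.002]
contact_force: [-1.1, 1.1, 3.3]
gripper_width: 0.0262
grip_force: 58.9
```

Request:
send_rows --series "0 0 0 0 0 0 0; 0 0 0 0 0 0 0; 0 0 0 0 0 0 0; 0 0 0 -0.5 0 0 0; 0 0 0 -1.5 0 0 0"

```text
time_s: 5.85
eef_pos: [0.4309, -0.154, 0.2889]
tcp_rot: [-3.141, 0.002, 0.005]
contact_force: [0.3, 0.4, -2.3]
gripper_width: 0.0268
grip_force: 59.0
```

Request:
send_rows --series "0 0 0 -3 0 0 0; 0 0 0 -7 0 0 0; 0 0 0 -11 0 0 0; 0 2 0 -15 0 0 0; 0 5 -3 -17.5 0 0 -4"

```text
time_s: 6.35
eef_pos: [0.4808, -0.1259, 0.4692]
tcp_rot: [3.138, 0.104, 0.007]
contact_force: [1.6, -0.8, -2.4]
gripper_width: 0.0271
grip_force: 59.5
```

Request:
send_rows --series "0 2 -4 0 0 0 -2; 0 4 -8 0 0 0 -4; 0 6 -12 0 0 0 -6; 0 8 -16 0 0 0 -8; 0 9 -20 0 0 0 -9.4"

```text
time_s: 6.85
eef_pos: [0.5582, 0.0835, 0.4643]
tcp_rot: [3.12, 0.367, -0.002]
contact_force: [1.0, 0.1, -1.8]
gripper_width: 0.0266
grip_force: 59.5
```

```bash
python3 -c "
from h import *;tool()"
```

```text
t 6.85 tcp [0.5582 0.0835 0.4643] xang 13.43 tilt [-0.0013 -0.0005] w 0.0266 F [ 1.   0.1 -1.8] q [ 0.43  0.28  0.29 -0.   -1.58  1.38]
```

Request:
send_rows --series "0 1.6 -4.2 0 0 0 0; 0 3.2 -8.4 0 0 0 0; 0 4.8 -12.6 0 0 0 0; 0 6.4 -16.8 0 0 0 0; 0 7.9 -20.7 0 0 0 0"

```text
time_s: 7.35
eef_pos: [0.5863, 0.3032, 0.4647]
tcp_rot: [3.12, 0.366, -0.001]
contact_force: [1.3, 0.4, -1.4]
gripper_width: 0.0266
grip_force: 59.5
```

Request:
send_rows --series "0 0 0 0 0 0 0; 0 0 0 0 0 0 0; 0 0 0 0 0 0 0"

```text
time_s: 7.65
eef_pos: [0.5865, 0.3007, 0.465]
tcp_rot: [3.12, 0.365, 0.0]
contact_force: [-0.2, -0.2, -1.4]
gripper_width: 0.0267
grip_force: 59.7
```

```bash
python3 -c "
from h import *;from rig import eyes
p,M=tool();print('fix cm',M.T@(np.array([.587,.3036,.30])-p)*100)
cv2.imwrite('pics/w4.png',eyes.grab_frame('wrist'))"
```

```text
t 7.65 tcp [0.5865 0.3007 0.465 ] xang 13.34 tilt [ 0.0001 -0.0005] w 0.0267 F [-0.2 -0.2 -1.4] q [ 0.71  0.48  0.6   0.   -1.68  1.09]
fix cm [ 0.11556118 -0.28311028 16.49874412]
```

View pics/w4.png

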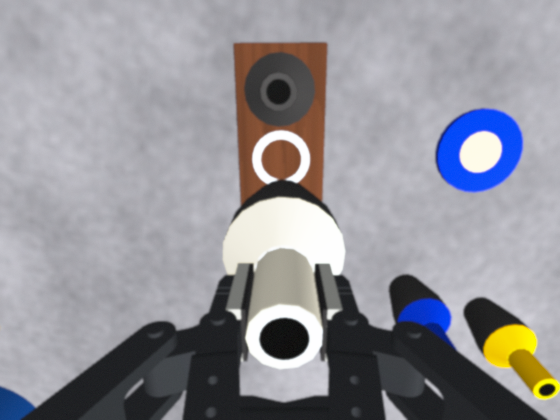

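Bottle hangs straight in the fingers. The ring (281,158) and far bottle (278,91) are in line with the tool. Lowering now.

Request:
send_rows --series "0 0.1 -0.3 1 0 0 0; 0 0.1 -0.3 4 0 0 0; 0 0.1 -0.3 7 0 0 0; 0 0.1 -0.3 10 0 0 0; 0 0.1 -0.3 12.5 0 0 0"

```text
time_s: 8.2
eef_pos: [0.5863, 0.3034, 0.3375]
tcp_rot: [3.12, 0.364, -0.003]
contact_force: [1.0, 0.4, -3.1]
gripper_width: 0.0265
grip_force: 59.7
```

Request:
send_rows --series "0 0 0 1.5 0 0 0; 0 0 0 2.7 0 0 0; 0 0 0 3.5 0 0 0; 0 0 0 3.5 0 0 0; 0 0 0 3.5 0 0 0"

```text
time_s: 8.7
eef_pos: [0.587, 0.3045, 0.3055]
tcp_rot: [-3.12, -0.365, -0.002]
contact_force: [-0.9, -0.3, -1.8]
gripper_width: 0.027
grip_force: 59.7
```

```bash
python3 -c "
from h import *
p,M=tool();print('fix cm',M.T@(np.array([.587,.3036,.2955])-p)*100)"
```

```text
t 8.7 tcp [0.587  0.3045 0.3055] xang 13.36 tilt [0.0012 0.0005] w 0.027 F [-0.9 -0.3 -1.8] q [ 0.71  0.52  0.24  0.   -1.3   1.09]
fix cm [-0.02062699  0.08316214  0.99927354]
```

Request:
send_rows --series "0 0 0 0.4 0 0 0; 0 0 0 0.7 0 0 0; 0 0 0 0.9 0 0 0; 0 0 0 1.0 0 0 0; 0 0 0 1.0 0 0 0"

```text
time_s: 9.2
eef_pos: [0.5868, 0.3046, 0.2954]
tcp_rot: [-3.12, -0.366, -0.001]
contact_force: [-1.2, -0.1, 1.6]
gripper_width: 0.0269
grip_force: 60.3
```

Request:
send_rows --series "0.5 0 0 0 0 0 0; 1 0 0 0 0 0 0; 1 0 0 0 0 0 0; 1 0 0 0 0 0 0; 1 0 0 0 0 0 0"

```text
time_s: 9.7
eef_pos: [0.5868, 0.3045, 0.2947]
tcp_rot: [3.12, 0.366, 0.0]
contact_force: [-0.2, 0.4, -0.5]
gripper_width: 0.0854
grip_force: 0.0
```

Request:
send_rows --series "1 0 0 -1 0 0 0; 1 0 0 -4 0 0 0; 1 0 0 -8 0 0 0; 1 0 0 -11.5 0 0 0; 1 0 3 -11.5 0 0 4.4"

```text
time_s: 10.2
eef_pos: [0.5937, 0.2772, 0.4166]
tcp_rot: [-3.127, -0.249, -0.017]
contact_force: [1.2, -1.0, 0.1]
gripper_width: 0.0854
grip_force: 0.0
```

Request:
send_rows --series "1 -3.5 3.1 0 0 0 2; 1 -7 6.2 0 0 0 4; 1 -10.5 9.3 0 0 0 6; 1 -14 12.4 0 0 0 8; 1 -17.3 15.6 0 0 0 9"

```text
time_s: 10.7
eef_pos: [0.4456, 0.0928, 0.4106]
tcp_rot: [-3.141, 0.002, -0.002]
contact_force: [0.6, 0.5, 1.1]
gripper_width: 0.0853
grip_force: 0.0
```

Request:
send_rows --series "1 0 0 3 0 0 0; 1 0 0 6 0 0 0; 1 0 0 6 0 0 0; 1 0 0 6 0 0 0"

```text
time_s: 11.1
eef_pos: [0.4475, 0.0943, 0.3509]
tcp_rot: [3.141, -0.0, 0.001]
contact_force: [-0.3, -0.4, 0.7]
gripper_width: 0.0855
grip_force: 0.0
```

```bash
python3 -c "
from h import *
p,M=tool();print('fix cm',M.T@(np.array([.4465,.0955,.2755])-p)*100)"
```

```text
t 11.1 tcp [0.4475 0.0943 0.3509] xang -0.01 tilt [ 0.0009 -0.0006] w 0.0855 F [-0.3 -0.4  0.7] q [ 0.55  0.1  -0.23  0.   -1.25  1.02]
fix cm [-0.10644401 -0.12838452  7.54358462]
```

Request:
send_rows --series "1 0 -0.1 3 0 0 0; 1 0 -0.1 6 0 0 0; 1 0 -0.1 7.5 0 0 0; 1 0 -0.1 7.5 0 0 0; 0 0 -0.1 7.5 0 0 0"

```text
time_s: 11.6
eef_pos: [0.4482, 0.0958, 0.2766]
tcp_rot: [-3.141, -0.0, -0.004]
contact_force: [-0.2, -0.3, 0.1]
gripper_width: 0.0733
grip_force: 0.0
```

Request:
send_rows --series "0 0 0 0 0 0 0; 0 0 0 0 0 0 0; 0 0 0 0 0 0 0; 0 0 0 0 0 0 0; 0 0 0 0 0 0 0"

```text
time_s: 12.1
eef_pos: [0.4476, 0.0954, 0.2757]
tcp_rot: [-3.141, 0.0, -0.003]
contact_force: [-1.6, 0.5, 6.0]
gripper_width: 0.0272
grip_force: 58.8
```

Request:
send_rows --series "0 0 0 0 0 0 0; 0 0 0 -0.5 0 0 0; 0 0 0 -1.5 0 0 0; 0 0 0 -3 0 0 0; 0 3 0 -5 0 0 0"

```text
time_s: 12.6
eef_pos: [0.4747, 0.0947, 0.3246]
tcp_rot: [3.141, 0.0, -0.007]
contact_force: [1.7, 0.7, -2.6]
gripper_width: 0.0265
grip_force: 59.2
```

```bash
python3 -c "
from h import *
p,M=tool();print('fix cm',M.T@(np.array([.648,.0755,.286])-p)*100)"
```

```text
t 12.6 tcp [0.4747 0.0947 0.3246] xang 0.01 tilt [-0.0047 -0.0006] w 0.0265 F [ 1.7  0.7 -2.6] q [ 0.52  0.17 -0.21 -0.   -1.2   1.05]
fix cm [17.34840288  1.92433021  3.784469  ]
```

Request:
send_rows --series "0 4 0.5 0 0 0 0; 0 8 1 0 0 0 0; 0 12 1.5 0 0 0 0; 0 15.5 1.9 0 0 0 0; 0 17.1 1.9 0 0 0 0"

```text
time_s: 13.1
eef_pos: [0.6503, 0.0752, 0.3234]
tcp_rot: [3.141, -0.003, -0.003]
contact_force: [-0.2, 0.2, -3.7]
gripper_width: 0.0271
grip_force: 59.3
```

Request:
send_rows --series "0 0 0 1 0 0 0; 0 0 0 2 0 0 0; 0 0 0 2.8 0 0 0; 0 0 0 2.8 0 0 0"

```text
time_s: 13.5
eef_pos: [0.6469, 0.0762, 0.2949]
tcp_rot: [3.141, -0.0, -0.006]
contact_force: [-0.5, -0.7, -3.2]
gripper_width: 0.0268
grip_force: 59.4
```

```bash
python3 -c "
from h import *
p,M=tool();print('fix cm',M.T@(np.array([.648,.0755,.286])-p)*100)"
```

```text
t 13.5 tcp [0.6469 0.0762 0.2949] xang -0.02 tilt [-0.0038 -0.0006] w 0.0268 F [-0.5 -0.7 -3.2] q [ 0.36  0.5   0.2  -0.   -1.27  1.21]
fix cm [0.11403638 0.07120973 0.89230611]
```

Request:
send_rows --series "0 0 0 0.4 0 0 0; 0 0 0 0.7 0 0 0; 0 0 0 0.9 0 0 0; 0 0 0 0.9 0 0 0; 0 0 0 0.95 0 0 0"

```text
time_s: 14.0
eef_pos: [0.6482, 0.0761, 0.2874]
tcp_rot: [-3.142, 0.001, -0.001]
contact_force: [0.1, 0.3, -3.1]
gripper_width: 0.0264
grip_force: 59.4
```

Request:
send_rows --series "0 0 0 0.1 0 0 0; 0 0 0 0.1 0 0 0; 0 0 0 0.15 0 0 0; 0 0 0 0.15 0 0 0"

```text
time_s: 14.4
eef_pos: [0.6482, 0.0761, 0.2858]
tcp_rot: [-3.142, 0.001, -0.0]
contact_force: [0.6, -0.4, -2.1]
gripper_width: 0.0268
grip_force: 59.5
```

Request:
send_rows --series "0 0 0 0.05 0 0 0; 0 0 0 0.1 0 0 0; 0 0 0 0.1 0 0 0"

```text
time_s: 14.7
eef_pos: [0.6482, 0.0761, 0.2858]
tcp_rot: [-3.142, 0.001, -0.002]
contact_force: [-1.9, 0.4, 4.1]
gripper_width: 0.0267
grip_force: 59.7
```

Contact. Release, retreat, and go to the yellow bottle.

Request:
send_rows --series "0.5 0 0 0 0 0 0; 1 0 0 0 0 0 0; 1 0 0 0 0 0 0; 1 0 0 0 0 0 0; 1 0 0 0 0 0 0"

```text
time_s: 15.2
eef_pos: [0.6482, 0.0761, 0.2846]
tcp_rot: [3.142, -0.001, -0.0]
contact_force: [-0.6, -0.3, 0.2]
gripper_width: 0.0851
grip_force: 0.0
```

Request:
send_rows --series "1 0 0 -1 0 0 0; 1 0 0 -4 0 0 0; 1 0 0 -7 0 0 0; 1 -4 1 -8 0 0 0; 1 -8 2 -8 0 0 0"

```text
time_s: 15.7
eef_pos: [0.5682, 0.0561, 0.3671]
tcp_rot: [-3.141, 0.001, -0.007]
contact_force: [-0.2, -0.3, -0.4]
gripper_width: 0.0858
grip_force: 0.0
```

Request:
send_rows --series "1 -4 2.5 0 0 0 0; 1 -8 5 0 0 0 0; 1 -12 7 0 0 0 0; 1 -13 7.5 0 0 0 0; 1 -13 7.5 0 0 0 0"

```text
time_s: 16.2
eef_pos: [0.4368, -0.0195, 0.3662]
tcp_rot: [-3.141, 0.002, -0.004]
contact_force: [0.8, 0.7, -0.4]
gripper_width: 0.0856
grip_force: 0.0
```

```bash
python3 -c "
from h import *
p,M=tool();print('fix cm',M.T@(np.array([.4375,-.019,.2755])-p)*100)"
```

```text
t 16.2 tcp [ 0.4368 -0.0195  0.3662] xang -0.07 tilt [0.0027 0.0006] w 0.0856 F [ 0.8  0.7 -0.4] q [ 0.32  0.05 -0.24  0.   -1.28  1.25]
fix cm [ 0.04404757 -0.04397409  9.07034583]
```

Request:
send_rows --series "1 0 0 3 0 0 0; 1 0 0 6 0 0 0; 1 0 0 9 0 0 0; 1 0 0 9 0 0 0; 0 0 0 9 0 0 0"

```text
time_s: 16.7
eef_pos: [0.4392, -0.0184, 0.2754]
tcp_rot: [3.141, 0.0, 0.0]
contact_force: [-0.4, 0.2, 1.4]
gripper_width: 0.073
grip_force: 0.0
```

Request:
send_rows --series "0 0 0 0 0 0 0; 0 0 0 0 0 0 0; 0 0 0 0 0 0 0; 0 0 0 0 0 0 0; 0 0 0 0 0 0 0"

```text
time_s: 17.2
eef_pos: [0.4386, -0.0187, 0.2759]
tcp_rot: [-3.141, 0.0, -0.004]
contact_force: [-1.2, 0.0, 6.1]
gripper_width: 0.027
grip_force: 58.9
```

Request:
send_rows --series "0 0 0 0 0 0 0; 0 0 0 -0.5 0 0 0; 0 0 0 -1.5 0 0 0; 0 0 0 -3 0 0 0; 0 3 2 -5 0 0 0"

```text
time_s: 17.7
eef_pos: [0.4658, -0.038, 0.325]
tcp_rot: [-3.14, -0.003, 0.005]
contact_force: [1.6, 0.8, -2.2]
gripper_width: 0.0265
grip_force: 59.3
```

```bash
python3 -c "
from h import *
p,M=tool();print('fix cm',M.T@(np.array([.6465,-.2615,.286])-p)*100)"
```

```text
t 17.7 tcp [ 0.4658 -0.038   0.325 ] xang 0.09 tilt [-0.0034  0.0011] w 0.0265 F [ 1.6  0.8 -2.2] q [ 0.25  0.14 -0.25 -0.   -1.19  1.32]
fix cm [18.04640413 22.38491688  3.81590265]
```

Request:
send_rows --series "0 3 3.5 0 0 0 0; 0 6 7 0 0 0 0; 0 9 10.5 0 0 0 0; 0 12 14 0 0 0 0; 0 15 17.5 0 0 0 0"

```text
time_s: 18.2
eef_pos: [0.6188, -0.2155, 0.3248]
tcp_rot: [-3.141, 0.001, 0.001]
contact_force: [0.1, 0.5, -0.9]
gripper_width: 0.0268
grip_force: 59.4
```

Request:
send_rows --series "0 1.5 2.5 0 0 0 0; 0 2.8 4.7 0 0 0 0; 0 2.8 4.7 1 0 0 0; 0 2.8 4.7 2 0 0 0; 0 2.8 4.7 2.5 0 0 0"

```text
time_s: 18.7
eef_pos: [0.6453, -0.26, 0.298]
tcp_rot: [-3.14, 0.0, 0.004]
contact_force: [-0.1, -0.1, -3.2]
gripper_width: 0.0267
grip_force: 59.6
```

Request:
send_rows --series "0 0 0 0 0 0 0; 0 0 0 0 0 0 0"

```text
time_s: 18.9
eef_pos: [0.6458, -0.2602, 0.3003]
tcp_rot: [3.141, 0.001, 0.0]
contact_force: [0.5, -0.3, -1.9]
gripper_width: 0.0267
grip_force: 59.6
```

```bash
python3 -c "
from h import *
p,M=tool();print('fix cm',M.T@(np.array([.6465,-.2615,.286])-p)*100)"
```

```text
t 18.9 tcp [ 0.6458 -0.2602  0.3003] xang 0.02 tilt [ 0.0003 -0.0003] w 0.0267 F [ 0.5 -0.3 -1.9] q [-0.16  0.59  0.36  0.   -1.34  1.73]
fix cm [0.0693687  0.13114304 1.42820475]
```

Request:
send_rows --series "0 0 0.1 0.5 0 0 0; 0 0 0.1 1.0 0 0 0; 0 0 0.1 1.2 0 0 0; 0 0 0.1 1.3 0 0 0; 0 0 0.1 1.35 0 0 0"

```text
time_s: 19.4
eef_pos: [0.6459, -0.2619, 0.2861]
tcp_rot: [-3.142, 0.001, 0.0]
contact_force: [-1.1, 0.5, -1.3]
gripper_width: 0.0265
grip_force: 59.7
```

Request:
send_rows --series "0 0 0 0.05 0 0 0; 0 0 0 0.1 0 0 0; 0 0 0 0.1 0 0 0"

```text
time_s: 19.7
eef_pos: [0.6459, -0.2619, 0.286]
tcp_rot: [3.141, -0.001, 0.001]
contact_force: [-1.2, 1.1, 2.2]
gripper_width: 0.0265
grip_force: 60.1
```

Contact. Release and go to green (0.4615, -0.291).

Request:
send_rows --series "0.5 0 0 0 0 0 0; 1 0 0 0 0 0 0; 1 0 0 0 0 0 0; 1 0 0 0 0 0 0; 1 0 0 0 0 0 0"

```text
time_s: 20.2
eef_pos: [0.646, -0.2619, 0.2851]
tcp_rot: [3.142, -0.001, 0.0]
contact_force: [-0.3, 0.6, -0.1]
gripper_width: 0.085
grip_force: 0.0
```

Request:
send_rows --series "1 0 0 -1 0 0 0; 1 0 0 -4 0 0 0; 1 0 0 -7 0 0 0; 1 -4 1 -8.5 0 0 0; 1 -8 1.5 -8.5 0 0 0"

```text
time_s: 20.7
eef_pos: [0.5659, -0.2774, 0.3735]
tcp_rot: [3.139, 0.0, 0.008]
contact_force: [0.2, -0.4, 0.3]
gripper_width: 0.0852
grip_force: 0.0
```

Request:
send_rows --series "1 -4 0.5 0 0 0 0; 1 -8 1 0 0 0 0; 1 -10.4 1.4 0 0 0 0; 1 -10.4 1.4 0 0 0 0; 1 -10.4 1.4 0 0 0 0"

```text
time_s: 21.2
eef_pos: [0.4617, -0.291, 0.3714]
tcp_rot: [3.141, -0.002, 0.003]
contact_force: [0.6, -0.6, -0.2]
gripper_width: 0.0851
grip_force: 0.0
```

```bash
python3 - <<'E'
from h import *; from rig import eyes
p,M=tool(); print('fix cm',M.T@(np.array([.4615,-.291,.2755])-p)*100)
im=eyes.grab_frame('top'); cv2.imwrite('pics/top2.png',im)
c=eyes.get_calibration('wrist'); im=eyes.grab_frame('wrist'); cv2.imwrite('pics/w5.png',im)
E
```

```text
t 21.2 tcp [ 0.4617 -0.291   0.3714] xang -0.07 tilt [ 0.002  -0.0007] w 0.0851 F [ 0.6 -0.6 -0.2] q [-0.28  0.26  0.03  0.   -1.34  1.85]
fix cm [-3.85349070e-02 -2.30653363e-03  9.59382790e+00]
```

View pics/w5.png

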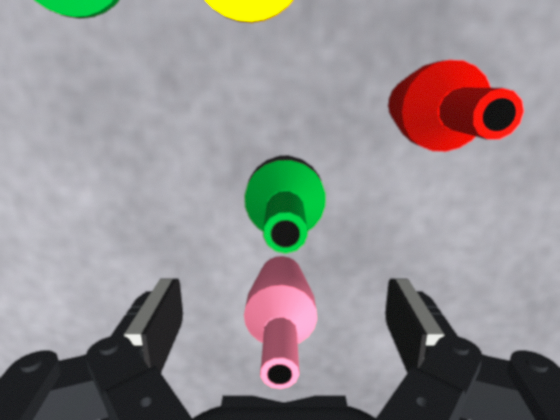

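The green bottle, dark body visible behind its green shoulder, has its top at (285,234). The pink look-alike is at (280,374) and the red one at (495,110). Both stay clear of the fingers.

```bash
python3 - <<'E'
from h import *; from rig import eyes
c=eyes.get_calibration('wrist'); print('green',unproj(285,234,.14,c),'pink',unproj(280,374,.14,c)); tool()
E
```

```text
green [ 0.46165174 -0.29210419  0.14      ] pink [ 0.35535145 -0.28879233  0.14      ]
t 21.3 tcp [ 0.4626 -0.2907  0.3705] xang -0.02 tilt [ 0.0007 -0.0002] w 0.0854 F [ 0.8 -0.2 -0.6] q [-0.27  0.26  0.03  0.   -1.34  1.85]
```

Request:
send_rows --series "1 0 0.1 3 0 0 0; 1 0 0.1 6 0 0 0; 1 0 0.1 9.5 0 0 0; 1 0 0.1 9.5 0 0 0; 0 0 0.1 9.5 0 0 0"

```text
time_s: 21.8
eef_pos: [0.4628, -0.2919, 0.2756]
tcp_rot: [3.141, 0.001, -0.002]
contact_force: [0.1, -0.2, 0.1]
gripper_width: 0.073
grip_force: 0.0
```

Request:
send_rows --series "0 0 0 0 0 0 0; 0 0 0 0 0 0 0; 0 0 0 0 0 0 0; 0 0 0 0 0 0 0; 0 0 0 0 0 0 0"

```text
time_s: 22.3
eef_pos: [0.4624, -0.2919, 0.2767]
tcp_rot: [3.14, -0.0, 0.004]
contact_force: [0.0, 1.4, 6.0]
gripper_width: 0.0268
grip_force: 59.0
```

Request:
send_rows --series "0 0 0 0 0 0 0; 0 0 0 -0.5 0 0 0; 0 0 0 -1.5 0 0 0; 0 0 0 -3 0 0 0; 0 3 -2 -5 0 0 0"

```text
time_s: 22.8
eef_pos: [0.4897, -0.2729, 0.3255]
tcp_rot: [-3.141, 0.007, 0.005]
contact_force: [2.0, -0.9, -1.9]
gripper_width: 0.0265
grip_force: 59.2
```

```bash
python3 -c "
from h import *
p,M=tool();print('fix cm',M.T@(np.array([.6485,-.1195,.286])-p)*100)"
```

```text
t 22.8 tcp [ 0.4897 -0.2729  0.3255] xang -0.24 tilt [-0.0035  0.0008] w 0.0265 F [ 2.  -0.9 -1.9] q [-0.23  0.31 -0.02  0.   -1.25  1.8 ]
fix cm [ 15.83156545 -15.40432072   3.90790405]
```

Request:
send_rows --series "0 2 -3.7 0 0 0 0; 0 4.5 -7.4 0 0 0 0; 0 7.5 -10.6 0 0 0 0; 0 10.5 -13.5 0 0 0 0; 0 14 -15.2 0 0 0 0"

```text
time_s: 23.3
eef_pos: [0.6327, -0.1176, 0.3258]
tcp_rot: [-3.141, -0.002, 0.0]
contact_force: [0.4, -0.8, -2.1]
gripper_width: 0.0267
grip_force: 59.5
```

Request:
send_rows --series "0 1.7 0 0.5 0 0 0; 0 1.7 0 1.5 0 0 0; 0 1.7 0 2.5 0 0 0; 0 1.7 0 2.5 0 0 0; 0 1.7 0 2.5 0 0 0"

```text
time_s: 23.8
eef_pos: [0.6483, -0.1204, 0.3003]
tcp_rot: [3.141, -0.002, -0.001]
contact_force: [-0.8, 0.0, -1.5]
gripper_width: 0.0264
grip_force: 59.5
```

```bash
python3 -c "
from h import *
p,M=tool();print('fix cm',M.T@(np.array([.6485,-.1195,.2865])-p)*100)"
```

```text
t 23.8 tcp [ 0.6483 -0.1204  0.3003] xang -0.07 tilt [-0.0008 -0.0003] w 0.0264 F [-0.8  0.  -1.5] q [ 0.05  0.52  0.23  0.   -1.29  1.52]
fix cm [ 0.01880801 -0.08887917  1.37930869]
```

Request:
send_rows --series "0 0 -0.1 0.5 0 0 0; 0 0 -0.1 1.0 0 0 0; 0 0 -0.1 1.2 0 0 0; 0 0 -0.1 1.3 0 0 0; 0 0 -0.1 1.35 0 0 0"

```text
time_s: 24.3
eef_pos: [0.649, -0.1189, 0.2868]
tcp_rot: [3.141, -0.001, 0.0]
contact_force: [-1.3, -0.2, -0.6]
gripper_width: 0.0269
grip_force: 59.6
```

Request:
send_rows --series "0 0 0 0.05 0 0 0; 0 0 0 0.05 0 0 0; 0 0 0 0.05 0 0 0"

```text
time_s: 24.6
eef_pos: [0.6491, -0.1189, 0.2868]
tcp_rot: [3.141, -0.001, 0.001]
contact_force: [-1.2, 0.7, 1.4]
gripper_width: 0.0267
grip_force: 59.6
```

Request:
send_rows --series "0.5 0 0 0 0 0 0; 1 0 0 0 0 0 0; 1 0 0 0 0 0 0; 1 0 0 0 0 0 0; 1 0 0 0 0 0 0"

```text
time_s: 25.1
eef_pos: [0.6491, -0.1189, 0.2862]
tcp_rot: [3.142, -0.001, 0.0]
contact_force: [-0.3, -0.4, -0.1]
gripper_width: 0.0855
grip_force: 0.0
```

Request:
send_rows --series "1 0 0 -1 0 0 0; 1 0 0 -4 0 0 0; 1 0 0 -8 0 0 0; 1 -3 0 -12 0 0 0; 1 -7 0 -14 0 0 0"

```text
time_s: 25.6
eef_pos: [0.5793, -0.1191, 0.43]
tcp_rot: [3.14, -0.001, 0.008]
contact_force: [0.8, 0.4, 1.4]
gripper_width: 0.0855
grip_force: 0.0
```

Request:
send_rows --series "1 -4 0 0 0 0 0; 1 -8 0 0 0 0 0; 1 -12 0 0 0 0 0; 1 -16 0 0 0 0 0; 1 -20 0 0 0 0 0"

```text
time_s: 26.1
eef_pos: [0.3772, -0.1189, 0.427]
tcp_rot: [3.141, -0.001, 0.002]
contact_force: [-0.0, 0.5, 0.8]
gripper_width: 0.0851
grip_force: 0.0
```

```bash
python3 - <<'E'
from h import *; from rig import eyes
tool(); a=[]
for n in('scene','top'):
    im=eyes.grab_frame(n); c=eyes.get_calibration(n); a.append(im)
    for k,p,z in(('blue',(.648,.0755),.01),('yellow',(.6465,-.2615),.01),('green',(.6485,-.1195),.01),('white',(.587,.3036),.02)):
        uv=proj([*p,.1+z],c)[0]
        try:
            m=mask(im,k); 
            r=render(p,z,c,m.shape)>.5; print(n,k,'model overlap',m[r].mean().round(2))
        except Exception as e: print(e)
    
cv2.imwrite('pics/end.png',np.hstack([cv2.resize(a[0][140:400,90:490],None,fx=1,fy=1),cv2.resize(a[1][110:370,90:490],None,fx=1,fy=1)]))
E
```

```text
t 26.1 tcp [ 0.3772 -0.1189  0.427 ] xang -0.04 tilt [ 0.0016 -0.0002] w 0.0851 F [-0.   0.5  0.8] q [ 0.1  -0.06 -0.2   0.   -1.44  1.47]
scene blue model overlap 0.86
scene yellow model overlap 0.85
scene green model overlap 0.81
scene white model overlap 0.64
top blue model overlap 0.89
top yellow model overlap 0.89
top green model overlap 0.86
top white model overlap 0.77
```

View pics/end.png

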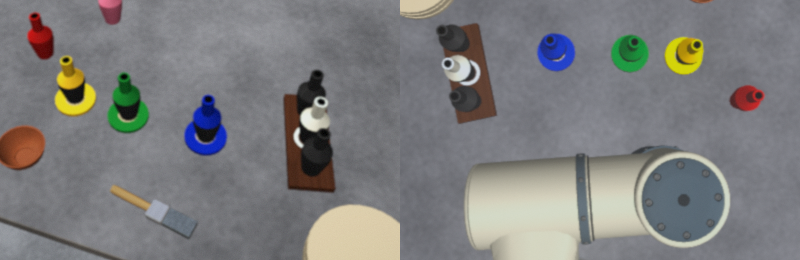

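All four bottles stand on their marks, as seen in both halves: yellow, green and blue on their discs, white between the grey ones. I'll do one numeric check, since white has the tightest tolerance.

```bash
python3 - <<'E'
from h import *; from rig import eyes,status
im=eyes.grab_frame('top'); c=eyes.get_calibration('top')
for k,p,z in(('blue',(.648,.0755),.01),('yellow',(.6465,-.2615),.01),('green',(.6485,-.1195),.01),('white',(.587,.3036),.02)):
    m=mask(im,k)
    if k!='white': continue
    full=cv2.dilate((render(p,z,c,m.shape)>.1).astype(np.uint8),np.ones((7,7)))
    print(k,fit(m*full,p,z,c),'target',p)
E
```

```text
white (array([0.58426393, 0.30298244]), np.float64(0.23926166781620517)) target (0.587, 0.3036)
```

```bash
python3 -c "
from rig import bot
print(bot.close_job())"
```

```text
the job is handed in; nothing more can be done
None
```

I stood the blue, green and yellow bottles on their setters and the white one in its ring between the grey bottles, released them all, and handed the job in at about 26 s. The interface did not report a verdict; in the last pictures all four stood upright on their marks, with white measured about 2 mm from the ring's centre.

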